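# Switch off the slide dryer and lift out its cassette by the two catches

### The arm

A 6-joint arm with a two-finger parallel gripper is mounted at the origin on a cart in front of the work surface, level with it; the furniture and walls round the work are solid. World frame = base frame: x ahead of the robot, y to its left, z up, the work surface at z = 0. Lengths are in mm, angles in degrees, forces in N, time in s.
With the tool pointing down it reaches from about 425 to 1125 mm from the base axis. Payload 14.9 kg.
Tool frame: the origin (TCP) lies between the finger pads, 19 mm behind the fingertips; this is the grasp point; z points along the fingers, y is the line along which they close (so a half turn about z gives the same grasp; the last joint's range is limited). The gripper opens to 91 mm and grips with 3 to 60 N. Pads are 32 mm wide; open, the fingers measure 118 mm over their backs; the gripper's body (76 mm by 178 mm) begins 60 mm behind the grasp point.
Start: joints at [74.41, 21.709, 99.362, -0, 58.929, -1.908], TCP at [165.582, 680.147, 232.732] pointing down, gripper open.
Joint ranges: [-158.91, 158.91], [-42.39, 125.64], [0.06, 152.35], [-60.88, 240.88], [17.5, 164.5], [-176.32, 176.32]. Speed limits (degrees/s): [108.29, 108.29, 136.94, 180, 180, 180].

### API

Orientations are given as a 3x3 rotation matrix whose columns are the frame's x, y, z axes.
In Python, from station import bot gives the robot as it stands.
- The arm moves only by the tool jog_arm, called after "Call:" in YAML: its name, and indented under it one key for each argument. Schema: {"type":"object","properties":{"ticks":{"type":"array","items":{"type":"array","items":{"type":"array","items":{"type":"number"},"minItems":7,"maxItems":7},"minItems":1,"maxItems":5},"minItems":1,"maxItems":1},"force":{"type":"number"},"only":{"type":"string"},"quiet":{"type":"boolean"},"lines":{"type":"string"}},"required":["ticks"],"additionalProperties":false}. ticks is a list that holds a single list of rows (three levels of brackets), with 1 to 5 rows, each of 7 numbers: a rotation vector rx, ry, rz in parts of the range, where 1.0 means 2 pi rad, then dx, dy, dz in parts of the range, where 1.0 means 1000 mm, then the finger opening in mm; each row is the pose to reach, as a shift and turn from the pose commanded when the call began, along the tool's axes at that moment; what a row does not reach only later rows make up. A row lasts 1/8 s, in which the tool goes at most 62.5 mm and 10.7 degrees, less where a joint would pass 70% of its speed; a pose out of reach is approached as far as the arm can. The fingers move at their own pace and stop on an object; force is the grip in N (left out, the last holds). Time passes only in rows, so rows that do not move let the fingers close. The tool returns the time, the measured TCP pose, the force, the opening and the grip force at its end. only (a regular expression) keeps the lines of the reply that match it, lines (a string "A,B") keeps lines A to B, and quiet returns only ok. Shift and turn numbers lie between -1 and 1, and a call with a number outside is refused. Input that does not fit is refused with a message, and nothing moves.
- bot.state(): the state, without advancing time (a new reading comes with each control period).
- bot.read_camera(name): name is "side" or "top" or "wrist"; returns a dict with "pixels" (420x560x3 uint8, red, green, blue), "range_z" (420x560 float32, mm along the optical axis (not along the pixel's ray), 0 where there is no reading), "intrinsics" (3x3 intrinsics, pixels), "extrinsics" (4x4, takes a point from camera to world coordinates); the wrist camera has in their place "tool_from_camera" (4x4, takes a point from camera to tool coordinates, whose origin is the TCP and whose axes are the flange's). Camera axes: x right, y down, z forward; pixel columns grow to the right and rows downward; lengths in mm; the calibration is good to about 2 mm. A picture is of the moment at which its call begins: read the wrist's pose just before it.
- bot.job_done(): hands the job in; it is judged then, once.
Trained networks look in a picture, given as the dict that the camera call returned (one of the last four; its "shot" number tells which), for a name from the list of things; names that differ only in an ending like _2 or _b are one class to them, and where a whole thing is asked for, a point or a joint stands for the part that bears it (a point fixed in the world has none). Each returns a list of dicts, best first, with "conf" (0 to 1); they miss things now and then, are a little off and sometimes report something else, mostly with a low value. They report only what shows in the picture. A call takes as long as a camera call. They do not tell look-alikes from the thing itself.
- bot.silhouettes(target, picture): "region" (420x560 bool, what is visible of it) and "point" ([row, column] in pixels, amid what is visible of it).
The state is a dict: "time_s": time; "q": joint angles; "dq": joint speeds; "joint_torque": joint torques, N m; "eef_pos": TCP position; "ee_rot": TCP orientation; "contact_force": force on the tool from outside, world axes, zero at the start; "ft_torque": the same for the moment, N m; "opening": finger opening in mm; "grasp_force": force on a finger pad.
Only numpy, scipy, OpenCV 4.12 (cv2) and the standard library are available. Lean on these libraries where they do the work, as an engineer would, in place of code of your own. Each camera call takes 0.05 s, during which the arm holds its last target. There are 200 camera calls.

### The job

The slides in the bench-top slide dryer are dry: turn its black rotary switch a quarter turn counter-clockwise, from the bar mark round to the ring mark, so that it snaps to off and draws back the steel bolt that locks the cassette. Then pinch the cassette's two side catches together with the fingers, lift the slide cassette straight out of its bay, and finish while still holding it, upright and still, by the pinched catches, its underside at least 5 cm above the dryer's top. Leave the bottle and the stack of dishes beside the dryer where they stand.

Things in the scene. Friction and masses are not known exactly. Their poses are not given: they have to be found in the camera images.
- dryer: Slide dryer: white box with a grey skirt, 160 x 300 mm, top panel 74 mm above the bench; fixed. Origin: centre of its underside, on the bench; x to its back, y to its left (long axis), z up. A grey switch body 74 mm square stands 18 mm above the panel at x -32, y +55 mm; marks on it: a bar at its -y edge, a ring at its +x edge.
- dryer_bay (a point): Centre of the cassette bay's mouth, level with the top panel (74 mm above the bench), at dryer x +14, y -70 mm; axes as the dryer's. The opening is 86 (x) x 37 (y) mm and 60 mm deep. Behind the dryer a wide monitor stands on the bench, its screen beyond about x 0.62 m from the robot at y 0 to 0.6 m, some 0.5 m tall: keep the arm clear of it.
- switch (a joint): Rotary switch on a vertical axis, rad: 0 = on (pointer at the bar mark, bolt over the cassette's front lug), 1.571 = off (pointer at the ring mark, bolt drawn back); grows counter-clockwise seen from above. Snap action: a spring of up to 0.15 N m pushes it to the nearer end, so from about 1.0 rad it runs on to off by itself if let go.
- switch_grip (a point): Point on the switch axis, 122 mm above the bench: TCP place for the grasp. Black disc 60 mm in diameter, top 100 mm above the bench, with an upright grip bar on it 13 mm thick, 60 mm long, top 129.5 mm above the bench. The frame turns with the switch: the bar lies along its y (white pointer at -y), the faces to grip look along its x; z up.
- lock_bolt (a joint): Steel bolt 8 mm wide, 5 mm thick, drawn along the dryer's y by the switch, m: 0 = over the cassette's front lug, 0.017 = drawn back clear of it. It runs from the switch body at dryer x -32 mm, 7 to 13 mm above the panel, through a steel keeper (22 mm wide, 16 mm high, at dryer y -18 mm).
- cassette: White slide cassette with eight upright glass slides, loose, about 0.16 kg, home in the bay with its axes along the dryer's. Origin: centre of its underside (14 mm above the bench when home). Body 82 (x) x 34 (y) mm, 1.5 to 2 mm play in the bay. End lugs reach x +-51 mm at 61 to 66 mm height. Slides reach 80 mm height at x +-15 to 36 mm. A grip post 22 x 22 mm in the middle rises to 113 mm.
- cassette_grip (a point): Middle of the grip post between the two catch tabs, 99 mm above the cassette's underside: TCP place for the pinch, fingers closing along the cassette's y. Same axes as the cassette.
- catch_left (a joint): Catch on the cassette's +y side, rad: 0 = sprung out, nose hooked 3.5 mm under the bay's lip; 0.13 = pinched to its stop; the nose clears the lip from 0.07 to 0.10, as the cassette sits in its play. Grey lever pivoted low in the cassette; ribbed tab 22 mm wide, 31 mm tall, 83 to 113 mm above the cassette's underside. 2 N at the tab to start, 6 N to reach the stop; pinched, the tab stands upright.
- catch_right (a joint): The same catch, mirrored, on the cassette's -y side; same values. Over both tabs the width is about 58 mm sprung out and 31 mm pinched.
- bottle: Capped reagent bottle, 60 mm diameter, 130 mm tall, on the bench left of the dryer; origin at the centre of its underside. Leave it.
- dishes: Stack of round culture dishes, 62 mm diameter, 29 mm tall, on the bench left of the dryer; origin at the centre of its underside. Leave it.
Mind the look-alikes: they are no part of the job. Leave any blue look-alike of the cassette alone.

How it is judged:
By the outcome, as a careful person would: the job done as asked, in the order asked, and still so for the second after the job is handed in, while the arm keeps its last pose, push and grip.
It also fails if it takes over 48 s, if anything falls off the work surface, if the arm or the gripper's body presses on something with over 40 N, if the wrist force passes 120 N, or if a joint passes its speed limit or range.

## Working session

There is one attempt and no reset: what is moved stays moved. The work goes in short steps, Python scripts to look and compute and a tool call to move; the robot and the scene stay as the last step left them, time stands still between calls to the robot, and variables do not carry over. Pictures are saved under pics/ and viewed, at most 10 in all, crops included, and the job is handed in when it is done.

```bash
mkdir -p pics; ls; cat > h.py <<'E'
import numpy as np,cv2
from station import bot
def save(d,n): cv2.imwrite(f'pics/{n}.png',d['pixels'][:,:,::-1])
def T(d):
    if 'extrinsics' in d: return np.array(d['extrinsics'])
    s=d['st']; M=np.eye(4); M[:3,:3]=s['ee_rot']; M[:3,3]=s['eef_pos']; return M@np.array(d['tool_from_camera'])
def cam(n):
    s=bot.state(); d=bot.read_camera(n); d['st']=s; return d
def cloud(d):
    K=np.array(d['intrinsics']); z=d['range_z']; v,u=np.mgrid[:420,:560]
    P=np.stack([(u-K[0,2])/K[0,0]*z,(v-K[1,2])/K[1,1]*z,z],-1); M=T(d)
    return P@M[:3,:3].T+M[:3,3]
E
python3 - <<'E'
from h import *
s=bot.state(); print(np.round(s['ee_rot'],3).tolist(),s['opening'],s['time_s'])
ims=[]
for n in ['top','side']:
    d=cam(n); P=cloud(d); save(d,n); print(n,np.round(T(d),2).tolist())
    for t in ['dryer','switch','cassette','bottle','dishes','catch_left','lock_bolt']:
        for r in bot.silhouettes(t,d)[:3]:
            m=np.array(r['region'])&(d['range_z']>0); q=P[m]
            print(t,round(r['conf'],2),r['point'],m.sum(),np.round(np.median(q,0)) if len(q) else '',np.round(np.percentile(q,[2,98],axis=0)).tolist() if len(q) else '')
E
python3 -c "
import cv2,numpy as np
a=cv2.imread('pics/top.png');cv2.imwrite('pics/a.png',a)"
```

```text
pics
[[-0.972, 0.237, -0.0], [0.237, 0.972, -0.001], [0.0, -0.001, -1.0]] 91.02827160133589 0.0
top [[0.02, -0.99, 0.14, 355.18], [-1.0, -0.02, -0.03, 371.65], [0.03, -0.14, -0.99, 938.79], [0.0, 0.0, 0.0, 1.0]]
dryer 0.96 [228.6, 354.1] 14190 [451. 226.  74.] [[374.0, 67.0, 21.0], [543.0, 357.0, 124.0]]
dryer 0.43 [212.0, 397.8] 1213 [480. 143.  84.] [[441.0, 116.0, 43.0], [525.0, 170.0, 129.0]]
switch 0.58 [246.3, 334.5] 979 [419. 262. 101.] [[395.0, 234.0, 95.0], [448.0, 291.0, 131.0]]
cassette 0.75 [190.9, 173.2] 1274 [512. 547.  70.] [[483.0, 512.0, 3.0], [548.0, 593.0, 114.0]]
cassette 0.61 [210.3, 398.1] 1202 [480. 144.  83.] [[441.0, 117.0, 43.0], [527.0, 170.0, 129.0]]
bottle 0.7 [254.1, 248.5] 971 [401. 408.  99.] [[376.0, 383.0, 66.0], [430.0, 436.0, 132.0]]
dishes 0.91 [211.5, 243.0] 879 [484. 424.  29.] [[456.0, 396.0, 14.0], [512.0, 451.0, 33.0]]
catch_left 0.53 [179.9, 177.0] 116 [533. 540.  86.] [[525.0, 531.0, 56.0], [541.0, 549.0, 115.0]]
catch_left 0.48 [216.2, 391.0] 24 [472. 170. 125.] [[468.0, 167.0, 105.0], [482.0, 172.0, 129.0]]
lock_bolt 0.68 [241.2, 384.3] 1
[... 241 characters left out ...]
9.0, 15.0], [543.0, 370.0, 125.0]]
switch 0.94 [202.9, 299.7] 453 [423. 279. 102.] [[397.0, 239.0, 95.0], [448.0, 294.0, 132.0]]
cassette 0.89 [311.5, 236.6] 3176 [518. 570.  59.] [[483.0, 531.0, 4.0], [549.0, 598.0, 115.0]]
cassette 0.78 [187.9, 271.5] 642 [482. 150.  86.] [[444.0, 83.0, 60.0], [527.0, 174.0, 129.0]]
bottle 0.63 [256.0, 312.6] 2188 [405. 433.  74.] [[377.0, 402.0, 8.0], [432.0, 442.0, 132.0]]
dishes 0.6 [279.1, 267.7] 577 [476. 436.  30.] [[457.0, 402.0, 6.0], [507.0, 455.0, 33.0]]
catch_left 0.83 [281.6, 224.9] 227 [537. 546.  97.] [[531.0, 533.0, 71.0], [544.0, 552.0, 115.0]]
catch_left 0.68 [184.4, 273.5] 187 [480. 169. 105.] [[469.0, 160.0, 78.0], [489.0, 175.0, 129.0]]
```

View pics/top.png

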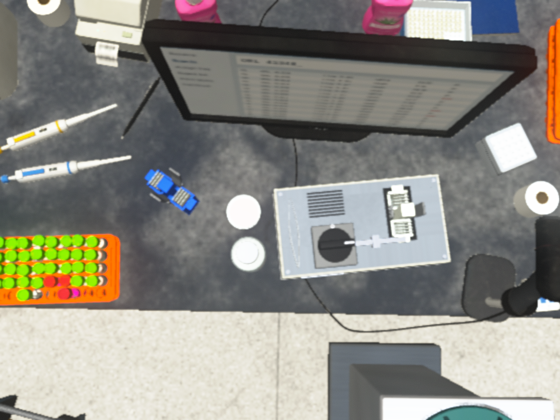

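View pics/side.png

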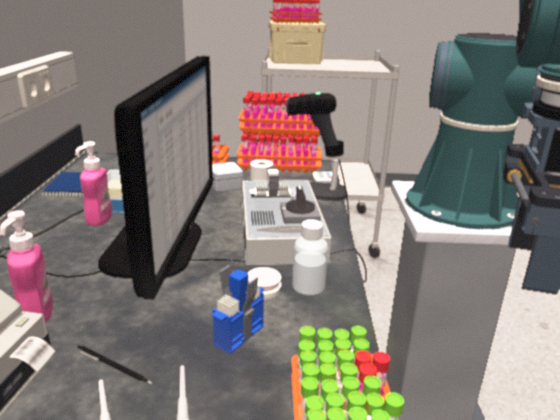

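Top view: dryer at cols 274–450, rows 175–278; switch near (246,334), cassette near (210,398), and the blue look-alike near (190,172). Next I fit the dryer's yaw and pick a wrist viewing pose.

```bash
cat >> h.py <<'E'
def rel(target,yangle):
    "shift in tool axes and rz to reach target with tool y at yangle (deg), tool down"
    s=bot.state(); R=np.array(s['ee_rot']); d=R.T@(np.array(target)-s['eef_pos'])
    a=np.radians(yangle); y=np.array([np.cos(a),np.sin(a),0]); z=np.array([0,0,-1.]); x=np.cross(y,z)
    rv=cv2.Rodrigues(R.T@np.stack([x,y,z],1))[0].ravel()
    return np.round(np.degrees(rv),2),np.round(d,1)
E
python3 - <<'E'
from h import *
for n in ['top','side']:
    d=cam(n); P=cloud(d); m=np.array(bot.silhouettes('dryer',d)[0]['region'])
    q=P[m]; 
    q=q[(q[:,2]>70)&(q[:,2]<79)]; r=cv2.minAreaRect(q[:,:2].astype(np.float32)); print(n,r,np.median(q[:,2]))
    m=np.array(bot.silhouettes('switch',d)[0]['region']); q=P[m]
    t=q[q[:,2]>115]; b=q[(q[:,2]<104)&(q[:,2]>94)]
    print('bar',len(t),t.mean(0),t[:,2].max(),cv2.minAreaRect(t[:,:2].astype(np.float32)),'disc',cv2.minEnclosingCircle(b[:,:2].astype(np.float32)))
print(rel([415,240,290],10))
print(bot.read_camera('wrist')['tool_from_camera'])
E
```

```text
top ((459.79638671875, 210.61317443847656), (160.27711486816406, 300.20513916015625), 6.777765274047852) 74.18570253455573
bar 289 [420.42874118 263.92185311 131.33030179] 938.7905339892172 ((399.9979553222656, 307.5485534667969), (27.86004066467285, 153.918701171875), 24.699968338012695) disc ((420.7303771972656, 262.00634765625), 29.58216667175293)
side ((456.48822021484375, 243.41845703125), (159.27671813964844, 361.1750793457031), 6.77353572845459) 75.61286833251864
bar 139 [422.51454226 294.72504433 134.56881944] 507.664396793483 ((431.4002380371094, 710.0260620117188), (950.5299682617188, 19.00208282470703), 88.74263763427734) disc ((423.6333923339844, 264.8896179199219), 30.617952346801758)
(array([-0.  , -0.  , 66.32]), array([-346.5, -368.6,  -57.3]))
[[-1.08104939e-04 -9.69209772e-01 -2.46236485e-01  6.82058175e+01]
 [ 9.99999994e-01 -1.04966394e-04 -2.58714025e-05 -3.74692861e-01]
 [-7.71739922e-07 -2.46236487e-01  9.69209777e-01 -1.52728751e+02]
 [ 0.00000000e+00  0.00000000e+00  0.00000000e+00  1.00000000e+00]]
```

Careful with the scale: shifts go in shares of 1000 mm and turns go in shares of 2 pi rad. That gives: -213 mm is -0.213, -200 mm is -0.2, 46 degrees is 0.1278.

Call:
jog_arm:
  ticks:
    - [[0, 0, 0.0222, -0.04, -0.043, -0.012, 91], [0, 0, 0.05, -0.08, -0.085, -0.03, 91], [0, 0, 0.0778, -0.12, -0.128, -0.057, 91], [0, 0, 0.1056, -0.16, -0.171, -0.057, 91], [0, 0, 0.1278, -0.2, -0.213, -0.057, 91]]

```text
time_s: 1.78
eef_pos: [310.2, 424.3, 290.3]
ee_rot: [[-0.501, 0.866, 0.001], [0.866, 0.501, 0.001], [0.0, 0.001, -1.0]]
contact_force: [0.1, -0.3, -0.4]
opening: 90.7
grasp_force: 0.0
```

```bash
python3 -c "
from h import *
print(rel([415,240,290],6.8))"
```

```text
(array([ 0.06, -0.03, 23.24]), array([-2.12e+02, -1.60e+00,  2.00e-01]))
```

Scaled: -212 mm is -0.212, -190 mm is -0.19, 23 degrees is 0.0639.

Call:
jog_arm:
  ticks:
    - [[0, 0, 0.0167, -0.05, 0, 0, 91], [0, 0, 0.0333, -0.1, 0, 0, 91], [0, 0, 0.05, -0.15, -0.001, 0, 91], [0, 0, 0.0639, -0.19, -0.001, 0, 91], [0, 0, 0.0639, -0.212, -0.002, 0, 91]]

```text
time_s: 2.4
eef_pos: [415.6, 240.3, 290.0]
ee_rot: [[-0.125, 0.992, 0.0], [0.992, 0.125, 0.0], [0.0, 0.001, -1.0]]
contact_force: [0.3, -0.0, 0.9]
opening: 91.2
grasp_force: 0.0
```

```bash
cat > w.py <<'E'
from h import *
import sys
d=cam('wrist'); save(d,sys.argv[1]); P=cloud(d); print(np.round(d['st']['eef_pos'],1))
for t in ['switch','cassette','catch_left','catch_right','lock_bolt']:
    for r in bot.silhouettes(t,d)[:2]:
        m=np.array(r['region'])&(d['range_z']>0); q=P[m]
        if len(q)==0: continue
        z=np.percentile(q[:,2],99); h=q[q[:,2]>z-4]; a=cv2.minAreaRect(h[:,:2].astype(np.float32))
        print(t,round(r['conf'],2),np.round(r['point']),'top z',round(z,1),len(h),'rect',np.round(a[0],1),np.round(a[1],1),round(a[2],1))
        if t=='switch':
            b=q[(q[:,2]<104)&(q[:,2]>96)]; print('disc',cv2.minEnclosingCircle(b[:,:2].astype(np.float32)))
E
python3 w.py w1
```

```text
[415.6 240.3 290. ]
switch 0.71 [167. 292.] top z 131.6 1036 rect [423.3 262.5] [12.8 59.4] 7.3
disc ((423.25567626953125, 262.6063232421875), 30.060380935668945)
cassette 0.91 [274. 336.] top z 363.8 25 rect [428.8 271.3] [7.1 8. ] 6.4
cassette 0.27 [174. 321.] top z 130.5 1127 rect [458.5 204.6] [ 50.1 192.5] 20.6
catch_left 0.63 [271. 334.] top z 121.8 21 rect [478.9 171.8] [18.   1.6] 10.6
catch_right 0.88 [327. 337.] top z 129.1 126 rect [485.6 125.7] [21.2 22.5] 8.4
catch_right 0.57 [170. 322.] top z 130.5 1140 rect [458.6 204.7] [ 50.1 192.5] 20.7
lock_bolt 0.76 [247. 293.] top z 90.2 416 rect [428.3 212.6] [  8.9 124.4] 9.1
```

View pics/w1.png

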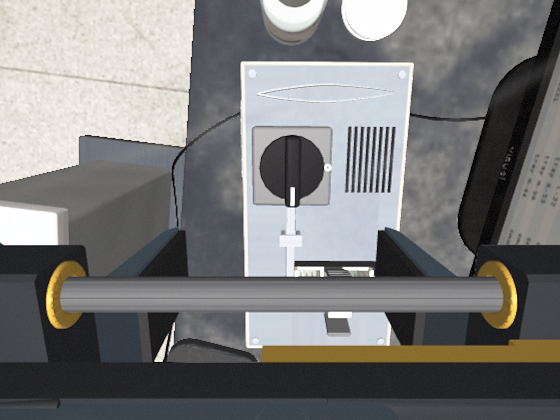

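The picture shows the switch at (167,292), its pointer at the bar mark with the bolt extended, and nothing in the way. Wrist and top views agree on the switch at about (422.5,262), bar top about 130.

```bash
python3 -c "
from h import *
print(rel([422.5,262,122.5],6.9))"
```

```text
(array([-0.  , -0.01,  0.45]), array([ 18.3,  10.5, 167.2]))
```

Scaled: 167 mm is 0.167, 150 mm is 0.15.

Call:
jog_arm:
  ticks:
    - [[0, 0, 0, 0.012, 0.008, 0.04, 60], [0, 0, 0, 0.0185, 0.0095, 0.08, 60], [0, 0, 0, 0.0185, 0.0095, 0.12, 60], [0, 0, 0, 0.0185, 0.0095, 0.15, 60], [0, 0, 0, 0.0185, 0.0095, 0.167, 60]]
  force: 15

```text
time_s: 3.32
eef_pos: [421.1, 261.9, 121.4]
ee_rot: [[-0.129, 0.992, -0.001], [0.992, 0.129, -0.001], [-0.001, -0.001, -1.0]]
contact_force: [0.3, -0.4, 0.4]
opening: 60.1
grasp_force: 0.0
```

Call:
jog_arm:
  ticks:
    - [[0, 0, 0, 0, 0, 0, 60], [0, 0, 0, 0, 0, 0, 30], [0, 0, 0, 0, 0, 0, 5], [0, 0, 0, 0, 0, 0, 5], [0, 0, 0, 0, 0, 0, 5]]
  force: 15

```text
time_s: 3.95
eef_pos: [422.1, 261.5, 123.1]
ee_rot: [[-0.127, 0.992, 0.001], [0.992, 0.127, 0.0], [0.0, 0.001, -1.0]]
contact_force: [0.2, -0.5, 0.1]
opening: 23.3
grasp_force: 0.0
```

Call:
jog_arm:
  ticks:
    - [[0, 0, 0, 0, 0, 0, 5], [0, 0, 0, 0, 0, 0, 5], [0, 0, 0, 0, 0, 0, 5]]
  force: 15

```text
time_s: 4.32
eef_pos: [422.5, 261.6, 122.9]
ee_rot: [[-0.127, 0.992, 0.001], [0.992, 0.127, 0.0], [0.0, 0.001, -1.0]]
contact_force: [5.5, -1.0, -1.9]
opening: 13.0
grasp_force: 15.0
```

Call:
jog_arm:
  ticks:
    - [[0, 0, 0, 0, 0, 0, 5]]
  force: 15

```text
time_s: 4.45
eef_pos: [422.4, 261.5, 122.9]
ee_rot: [[-0.127, 0.992, 0.001], [0.992, 0.127, 0.0], [0.0, 0.001, -1.0]]
contact_force: [5.3, -2.0, -1.4]
opening: 12.7
grasp_force: 15.0
```

Gripped (opening 13 mm). I turn counter-clockwise, which is negative rz with the tool pointing down.

Scaled: 0.5 mm is 0.0005, -50 degrees is -0.1389.

Call:
jog_arm:
  ticks:
    - [[0, 0, -0.0278, 0, 0.0005, 0, 5], [0, 0, -0.0556, 0, 0.0005, 0, 5], [0, 0, -0.0833, 0, 0.0005, 0, 5], [0, 0, -0.1111, 0, 0.0005, 0, 5], [0, 0, -0.1389, 0, 0.0005, 0, 5]]
  force: 20

```text
time_s: 5.08
eef_pos: [423.6, 262.2, 123.0]
ee_rot: [[-0.845, 0.535, 0.003], [0.535, 0.845, 0.002], [-0.001, 0.003, -1.0]]
contact_force: [10.9, 7.3, -11.1]
opening: 12.5
grasp_force: 20.0
```

Call:
jog_arm:
  ticks:
    - [[0, 0, -0.0278, 0, 0, 0, 5], [0, 0, -0.0556, 0, 0, 0, 5], [0, 0, -0.0833, 0, 0, 0, 5], [0, 0, -0.1111, 0, 0, 0, 5], [0, 0, -0.1111, 0, 0, 0, 5]]
  force: 20

```text
time_s: 5.7
eef_pos: [423.9, 263.2, 123.1]
ee_rot: [[-0.992, -0.128, 0.004], [-0.128, 0.992, 0.004], [-0.004, 0.003, -1.0]]
contact_force: [9.2, 16.6, -14.3]
opening: 12.9
grasp_force: 20.0
```

Call:
jog_arm:
  ticks:
    - [[0, 0, 0, 0, 0, 0, 60], [0, 0, 0, 0, 0, 0, 60], [0, 0, 0, 0, 0, -0.02, 91], [0, 0, 0, 0, 0, -0.08, 91], [0, 0, 0, 0, 0, -0.14, 91]]
  force: 20

```text
time_s: 6.32
eef_pos: [421.7, 261.1, 264.0]
ee_rot: [[-0.992, -0.127, -0.001], [-0.127, 0.992, -0.001], [0.002, -0.001, -1.0]]
contact_force: [1.5, 0.8, 0.6]
opening: 60.5
grasp_force: 0.0
```

Call:
jog_arm:
  ticks:
    - [[0, 0, 0, -0.015, -0.03, -0.02, 91], [0, 0, 0, -0.045, -0.07, -0.02, 91], [0, 0, 0, -0.074, -0.11, -0.02, 91], [0, 0, 0, -0.074, -0.122, -0.02, 91], [0, 0, 0, -0.074, -0.122, -0.02, 91]]
  force: 20

```text
time_s: 6.95
eef_pos: [510.7, 149.4, 282.3]
ee_rot: [[-0.992, -0.126, -0.001], [-0.126, 0.992, -0.0], [0.001, -0.0, -1.0]]
contact_force: [0.0, 0.7, -0.3]
opening: 90.8
grasp_force: 0.0
```

```bash
python3 w.py w2
```

```text
[510.7 149.4 282.3]
switch 0.92 [110. 425.] top z 131.5 1223 rect [423.3 262.5] [58.7 13.3] 6.5
disc ((423.3643493652344, 262.49310302734375), 29.838342666625977)
cassette 0.96 [160. 280.] top z 129.1 983 rect [483.5 143.7] [22.  58.4] 6.7
catch_left 0.58 [160. 307.] top z 129.4 138 rect [480.1 170.7] [21.6  4.1] 7.6
catch_right 0.85 [164. 253.] top z 129.2 160 rect [486.2 123.9] [21.5 18. ] 5.5
lock_bolt 0.87 [106. 333.] top z 89.0 569 rect [432.  189.6] [ 7.8 72.5] 7.2
```

View pics/w2.png

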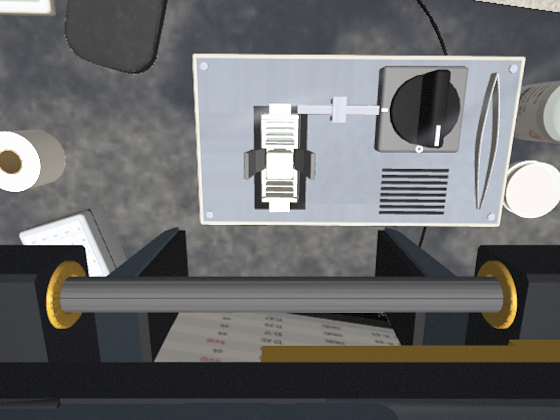

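The picture shows the pointer at the ring (148,418). The bolt tip at (110,298) is clear of the lug at (108,280), and the cassette post is at (163,280).

```bash
python3 -c "
from h import *
print(rel([483.5,143.6,113],96.8))"
```

```text
(array([0.  , 0.  , 0.59]), array([ 28.1,  -3.5, 169.8]))
```

Scaled: 169.5 mm is 0.1695, 150 mm is 0.15, 0.5 degrees is 0.0014.

Call:
jog_arm:
  ticks:
    - [[0, 0, 0.0014, 0.028, -0.0035, 0.03, 91], [0, 0, 0.0014, 0.028, -0.0035, 0.08, 91], [0, 0, 0.0014, 0.028, -0.0035, 0.12, 91], [0, 0, 0.0014, 0.028, -0.0035, 0.15, 85], [0, 0, 0.0014, 0.028, -0.0035, 0.1695, 80]]
  force: 20

```text
time_s: 7.88
eef_pos: [483.2, 143.2, 111.8]
ee_rot: [[-0.993, -0.119, -0.001], [-0.119, 0.993, -0.0], [0.001, -0.0, -1.0]]
contact_force: [0.1, -0.7, -0.0]
opening: 80.8
grasp_force: 0.0
```

Call:
jog_arm:
  ticks:
    - [[0, 0, 0, 0, 0, 0, 66], [0, 0, 0, 0, 0, 0, 66], [0, 0, 0, 0, 0, 0, 66]]
  force: 20

```text
time_s: 8.25
eef_pos: [484.5, 143.1, 114.2]
ee_rot: [[-0.993, -0.119, 0.002], [-0.119, 0.993, 0.0], [-0.002, 0.0, -1.0]]
contact_force: [0.0, 0.4, -0.8]
opening: 66.3
grasp_force: 0.0
```

```bash
python3 -c "
from h import *
print(rel([483.5,143.6,113],96.8))"
```

```text
(array([0.01, 0.09, 0.03]), array([1. , 0.6, 1.2]))
```

Pinch with 25 N, well over the 6 N needed to reach the stops.

Call:
jog_arm:
  ticks:
    - [[0, 0, 0, 0, 0, 0, 40], [0, 0, 0, 0, 0, 0, 20], [0, 0, 0, 0, 0, 0, 20], [0, 0, 0, 0, 0, 0, 20], [0, 0, 0, 0, 0, 0, 20]]
  force: 25

```text
time_s: 8.88
eef_pos: [484.5, 143.2, 113.8]
ee_rot: [[-0.993, -0.118, 0.001], [-0.118, 0.993, 0.001], [-0.001, 0.001, -1.0]]
contact_force: [-0.8, 3.3, 6.7]
opening: 28.7
grasp_force: 25.0
```

Call:
jog_arm:
  ticks:
    - [[0, 0, 0, 0, 0, 0, 20], [0, 0, 0, 0, 0, 0, 20], [0, 0, 0, 0, 0, 0, 20]]
  force: 25

```text
time_s: 9.25
eef_pos: [484.5, 143.2, 113.8]
ee_rot: [[-0.993, -0.118, 0.001], [-0.118, 0.993, 0.001], [-0.001, 0.0, -1.0]]
contact_force: [-0.9, 3.1, 7.8]
opening: 28.6
grasp_force: 25.0
```

Scaled: -11 mm is -0.011, -8 mm is -0.008.

Call:
jog_arm:
  ticks:
    - [[0, 0, 0, 0, 0.0004, 0, 20], [0, 0, 0, 0, 0.0004, -0.002, 20], [0, 0, 0, 0, 0.0004, -0.005, 20], [0, 0, 0, 0, 0.0004, -0.008, 20], [0, 0, 0, 0, 0.0004, -0.011, 20]]
  force: 25

```text
time_s: 9.88
eef_pos: [483.8, 143.2, 124.4]
ee_rot: [[-0.993, -0.119, -0.0], [-0.119, 0.993, -0.0], [0.0, 0.0, -1.0]]
contact_force: [-0.3, 1.0, -2.6]
opening: 28.3
grasp_force: 25.0
```

Scaled: -44 mm is -0.044, -34 mm is -0.034.

Call:
jog_arm:
  ticks:
    - [[0, 0, 0, 0, 0, -0.006, 20], [0, 0, 0, 0, 0, -0.014, 20], [0, 0, 0, 0, 0, -0.024, 20], [0, 0, 0, 0, 0, -0.034, 20], [0, 0, 0, 0, 0, -0.044, 20]]
  force: 25

```text
time_s: 10.5
eef_pos: [484.0, 143.3, 169.1]
ee_rot: [[-0.993, -0.119, 0.0], [-0.119, 0.993, 0.0], [-0.0, 0.0, -1.0]]
contact_force: [-0.3, 1.0, -2.7]
opening: 28.4
grasp_force: 25.0
```

Call:
jog_arm:
  ticks:
    - [[0, 0, 0, 0, 0, -0.014, 20], [0, 0, 0, 0, 0, -0.03, 20], [0, 0, 0, 0, 0, -0.046, 20], [0, 0, 0, 0, 0, -0.062, 20], [0, 0, 0, 0, 0, -0.072, 20]]
  force: 25

```text
time_s: 11.12
eef_pos: [484.2, 143.3, 241.5]
ee_rot: [[-0.993, -0.119, 0.001], [-0.119, 0.993, 0.0], [-0.001, 0.0, -1.0]]
contact_force: [-0.4, -0.5, -2.1]
opening: 28.4
grasp_force: 25.0
```

Call:
jog_arm:
  ticks:
    - [[0, 0, 0, 0, 0, -0.005, 20], [0, 0, 0, 0, 0, -0.008, 20], [0, 0, 0, 0, 0, -0.008, 20], [0, 0, 0, 0, 0, -0.008, 20], [0, 0, 0, 0, 0, -0.008, 20]]
  force: 25

```text
time_s: 11.75
eef_pos: [483.8, 143.2, 247.9]
ee_rot: [[-0.993, -0.119, -0.001], [-0.119, 0.993, -0.0], [0.001, -0.0, -1.0]]
contact_force: [-0.5, 0.1, -2.1]
opening: 28.9
grasp_force: 25.0
```

```bash
python3 - <<'E'
from h import *
for n in ['side','top']:
    d=cam(n); P=cloud(d); save(d,n+'2')
    for r in bot.silhouettes('cassette',d)[:3]:
        m=np.array(r['region'])&(d['range_z']>0); q=P[m]; print(n,round(r['conf'],2),r['point'],np.round(np.percentile(q,[2,98],axis=0)).tolist())
    if n=='side': c=d['pixels'][60:260,180:380,::-1]; cv2.imwrite('pics/c.png',cv2.resize(c,(600,600)))
E
```

```text
side 0.92 [309.2, 235.8] [[483.0, 529.0, 3.0], [551.0, 597.0, 115.0]]
side 0.7 [147.2, 274.8] [[434.0, -242.0, 52.0], [531.0, 164.0, 224.0]]
top 0.92 [225.9, 414.8] [[432.0, 120.0, 76.0], [514.0, 157.0, 228.0]]
top 0.23 [212.8, 242.8] [[456.0, 396.0, 13.0], [515.0, 451.0, 32.0]]
```

View pics/c.png

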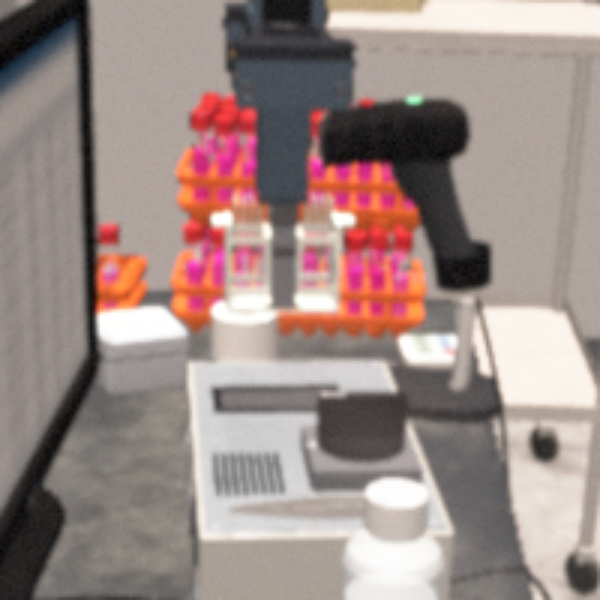

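The cassette hangs upright from the fingers (about (255,285) in the crop), the bay below is empty, and the bottle is in place. Its underside is about 75 mm above the panel.

Call:
jog_arm:
  ticks:
    - [[0, 0, 0, 0, 0, 0, 20], [0, 0, 0, 0, 0, 0, 20], [0, 0, 0, 0, 0, 0, 20]]
  force: 25

```text
time_s: 12.32
eef_pos: [484.0, 143.3, 248.3]
ee_rot: [[-0.993, -0.119, 0.0], [-0.119, 0.993, 0.0], [-0.0, -0.0, -1.0]]
contact_force: [-0.7, 1.1, -1.5]
opening: 28.4
grasp_force: 25.0
```

```bash
python3 -c "
from station import bot
print(bot.job_done())"
```

```text
the job is handed in; nothing more can be done
None
```

The job is handed in at 12.3 s: the switch was turned to off and the bolt drawn back, then the cassette was lifted straight out and is held upright and still by its pinched catches, its underside about 75 mm above the dryer's top; the bottle and dishes were left alone.

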